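Find the stamp with the loose handle and stand the handle up for regluing

TASK

One of the four rubber stamps on the desk has a handle that has come unglued; they look alike, so feel for it: rock the handles gently in their blocks, to the left and then to the right, not forcing those that resist, as their glue would crack. Rock the loose one through its play both ways, left first, then draw it out of its block and stand it upright, fully home, in the hole of the plywood gluing stand. Leave the other handles in their blocks and do not disturb the other things on the desk.

Things in the scene. Friction and masses are not known exactly. Their poses are not given: they have to be found in the camera images.
- stamp_a: block of a rubber stamp: wood 46 x 46 x 30 mm in a dark steel holder plate 60 x 60 x 6 mm fixed to the desk, top 36 mm up; a turned handle is fitted in its top. Origin: centre of the underside; z up, y to the stamp's left as the robot faces it, yawed up to 0.3 rad. A glued handle gives elastically, 3.5 N per mm at the knob, any direction; over 12 N (3.4 mm) the glue cracks
- collar_a (a point): thin metal collar, 40 mm square and 2 mm high, round the foot of stamp_a's handle; the point lies at its centre on the block's top, 36 mm above the desk, z up. A glued handle and its collar tilt as one about this point; where the glue has gone the collar stays put
- top_a (a point): centre of the knob of stamp_a's handle, on its axis, 58 mm above the block's top (94 mm above the desk); z up along the handle. All four handles look alike, 75 mm tall: a shoulder 26 mm across, 6 mm high, on the block, a neck 16 mm across, and a cylindrical knob 26 mm across from 44 to 70 mm above the block
- stamp_b: block of a rubber stamp: wood 46 x 46 x 30 mm in a dark steel holder plate 60 x 60 x 6 mm fixed to the desk, top 36 mm up; a turned handle is fitted in its top. Origin: centre of the underside; z up, y to the stamp's left as the robot faces it, yawed up to 0.3 rad. A glued handle gives elastically, 3.5 N per mm at the knob, any direction; over 12 N (3.4 mm) the glue cracks
- collar_b (a point): thin metal collar, 40 mm square and 2 mm high, round the foot of stamp_b's handle; the point lies at its centre on the block's top, 36 mm above the desk, z up. A glued handle and its collar tilt as one about this point; where the glue has gone the collar stays put
- top_b (a point): centre of the knob of stamp_b's handle, on its axis, 58 mm above the block's top (94 mm above the desk); z up along the handle. All four handles look alike, 75 mm tall: a shoulder 26 mm across, 6 mm high, on the block, a neck 16 mm across, and a cylindrical knob 26 mm across from 44 to 70 mm above the block
- stamp_c: block of a rubber stamp: wood 46 x 46 x 30 mm in a dark steel holder plate 60 x 60 x 6 mm fixed to the desk, top 36 mm up; a turned handle is fitted in its top. Origin: centre of the underside; z up, y to the stamp's left as the robot faces it, yawed up to 0.3 rad. A glued handle gives elastically, 3.5 N per mm at the knob, any direction; over 12 N (3.4 mm) the glue cracks
- collar_c (a point): thin metal collar, 40 mm square and 2 mm high, round the foot of stamp_c's handle; the point lies at its centre on the block's top, 36 mm above the desk, z up. A glued handle and its collar tilt as one about this point; where the glue has gone the collar stays put
- top_c (a point): centre of the knob of stamp_c's handle, on its axis, 58 mm above the block's top (94 mm above the desk); z up along the handle. All four handles look alike, 75 mm tall: a shoulder 26 mm across, 6 mm high, on the block, a neck 16 mm across, and a cylindrical knob 26 mm across from 44 to 70 mm above the block
- stamp_d: block of a rubber stamp: wood 46 x 46 x 30 mm in a dark steel holder plate 60 x 60 x 6 mm fixed to the desk, top 36 mm up; a turned handle is fitted in its top. Origin: centre of the underside; z up, y to the stamp's left as the robot faces it, yawed up to 0.3 rad. A glued handle gives elastically, 3.5 N per mm at the knob, any direction; over 12 N (3.4 mm) the glue cracks
- collar_d (a point): thin metal collar, 40 mm square and 2 mm high, round the foot of stamp_d's handle; the point lies at its centre on the block's top, 36 mm above the desk, z up. A glued handle and its collar tilt as one about this point; where the glue has gone the collar stays put
- top_d (a point): centre of the knob of stamp_d's handle, on its axis, 58 mm above the block's top (94 mm above the desk); z up along the handle. All four handles look alike, 75 mm tall: a shoulder 26 mm across, 6 mm high, on the block, a neck 16 mm across, and a cylindrical knob 26 mm across from 44 to 70 mm above the block
- stand: gluing stand: plywood block 70 x 70 mm, 40 mm high, on a grey foot 90 x 90 x 4 mm, fixed to the desk; origin at the centre of its underside, z up. The loose handle it is for (any of the four, about 60 g) stands upright by its weight, gives some 10 mm each way at the knob under less than 1 N, and lifts straight out of its block; below its shoulder is a shank 10 mm across, 23 mm long
- stand_hole (a point): centre of the mouth of the square hole in the stand's top, 40 mm above the desk; the hole is 18 mm wide and 28 mm deep, its sides along the stand's x and y. A handle fully in stands upright with its shoulder on the stand's top, its knob centre 58 mm above the mouth
- eraser: eraser 45 x 20 x 12 mm between the stamps, a bystander; origin at the centre of its underside
- sharpener: metal pencil sharpener 25 x 15 x 11 mm between the stamps, a bystander; origin at the centre of its underside
- ink_pad: ink pad in a tin 105 x 70 x 20 mm, a bystander; origin at the centre of its underside
- glue: white glue bottle 38 mm across, 85 mm tall, a bystander; origin at the centre of its underside
- tape: roll of clear tape, 84 mm across, 18 mm high, lying flat, a bystander; origin at the centre of its underside
- notebook: notebook 104 x 150 x 19 mm, a bystander; origin at the centre of its underside
- mug: white mug 82 mm across, 92 mm tall, a bystander; origin at the centre of its underside
Mind the look-alikes: they are no part of the job. Of the things that look like the part that bears top_b, the larger one is meant. What is shaped like the stamp_a but orange is not meant.

How it is judged:
By the outcome, as a careful person would: the job done as asked, in the order asked, and still so for the second after the job is handed in, with the robot touching nothing.
It also fails if it takes over 54 s, if anything falls off the work surface, if the arm or the gripper's body presses on something with over 40 N, if the wrist force passes 120 N, or if a joint passes its speed limit or range.

ROBOT

A 7-joint arm with a two-finger parallel gripper is mounted at the origin on the work surface. World frame = base frame: x ahead of the robot, y to its left, z up, the work surface at z = 0. Lengths are in m, angles in rad, forces in N, time in s.
With the tool pointing down it reaches from about 0.35 to 0.775 m from the base axis. Payload 3.1 kg.
Tool frame: the origin (TCP) lies on the mounting face of the last link; the fingertips stand 173 mm ahead of it and the grasp point (between the pads) lies 155 mm ahead of it; z points along the fingers, y is the direction in which the jaws open and shut (so a half turn about z gives the same grasp; the last joint's range is limited). The gripper opens to 85 mm and grips with 20 to 120 N. Pads are 22 mm wide; open, the fingers measure 114 mm over their backs; the gripper's body (76 mm by 85 mm) begins 54 mm behind the grasp point. The pads swing forward as they close: fully open they stand 13 mm farther back than shut.
Start: joints at [-1.369, 0.311, 0.014, 1.512, -0.004, 1.319, -0.027], TCP at [0.133, 0.534, 0.405] pointing down, gripper open.
Joint ranges: [-2.7, 2.7], [-0.3, 1.91], [-1.27, 1.3], [0.12, 2.57], [-1.44, 4.58], [0.2, 2.03], [-3.05, 3.05]. Speed limits (rad/s): [2.79, 2.79, 3.14, 3.14, 3.14, 3.14, 3.14].

INTERFACE

Orientations are given as a rotation vector (axis times angle).
In Python, from bench import readout, eyes, arm gives the robot as it stands.
- The arm moves only by the tool play_rows, never from a script. Its argument "commands" is a list of rows, each a list of 6 numbers: the shift along the tool's x, y, z in cm, then the turn, a rotation vector about the tool's x, y, z in degrees. In form: [[dx, dy, dz, rx, ry, rz], ...]. A call has 1 to 20 rows; each row is the pose to reach, as a shift and turn from the pose measured when the call began, along the tool's axes at that moment; what a row does not reach only later rows make up. A row lasts 1/8 s, in which the tool goes at most 62.5 mm and 10.7 degrees, less where a joint would pass 70% of its speed; a pose out of reach is approached as far as the arm can. A call with a gripper value outside its range is refused whole. "gripper" is the opening, from 0 (shut) to 1 (fully open), set as the call begins (left out, the last holds). The fingers move at their own pace and stop on an object; the grip force is fixed at half the most. Time passes only in rows, so rows that repeat a pose let the fingers close. It gives the time, the measured TCP pose, the force and the opening at its end, in the units of the state.
- readout.state(): the state, without advancing time (a new reading comes with each control period).
- eyes.get_image(name): name is "scene" or "top" or "wrist"; returns a dict with "frame" (420x560x3 uint8, blue, green, red), "fx", "fy", "cx", "cy" (pixels), "world_to_cam" (4x4, takes a point from world to camera coordinates). Camera axes: x right, y down, z forward; pixel columns grow to the right and rows downward; lengths in m; the calibration is good to about 2 mm. A picture is of the moment at which its call begins. There is no depth.
- arm.close_job(): hands the job in, once; it reports no verdict.
The state is a dict: "time": time; "qpos": joint angles; "qd": joint speeds; "joint_efforts": joint torques, N m; "tool_pos": TCP position; "orientation": TCP orientation; "force": force on the tool from outside, world axes, zero at the start; "ft_torque": the same for the moment, N m; "finger_gap": opening from 0.0 (shut) to 1.0 (fully open).
Only numpy, scipy, OpenCV 4.12 (cv2) and the standard library are available. Lean on these libraries where they do the work, as an engineer would, in place of code of your own. Each camera call takes 0.05 s, during which the arm holds its last target.

## Working session

There is one attempt and no reset: what is moved stays moved. The work goes in short steps, Python scripts to look and compute and a tool call to move; the robot and the scene stay as the last step left them, time stands still between calls to the robot, and variables do not carry over. Pictures are saved under pics/ and viewed, and the job is handed in when it is done.

Besides the shell and the picture viewer there is one more tool, called after "Emit:" as name(argument=value, ...) on one line, values as JSON. play_rows: Moves the arm, as the interface text tells. Its arguments: {"type":"object","properties":{"commands":{"type":"array"},"gripper":{"type":"number"}},"required":["commands"]}

```bash
ls; mkdir -p pics
python3 - <<'E'
from bench import readout, eyes, arm
import cv2
s=readout.state(); print(s)
for n in ["scene","top","wrist"]:
    d=eyes.get_image(n); cv2.imwrite(f"pics/{n}0.png",d["frame"]); print(n,d["fx"],d["cx"],d["cy"],d["world_to_cam"].round(3).tolist())
print(readout.state()["time"])
E
```

```text
pics
{'time': 0.0, 'qpos': array([-1.36870107,  0.3117615 ,  0.01399972,  1.51307082, -0.00439862,
        1.3191952 , -0.02719513]), 'qd': array([-1.43392302e-03,  5.32978538e-05, -8.73428451e-04, -1.19734250e-04,
        7.76310409e-04,  3.57782853e-04, -1.35799615e-03]), 'joint_efforts': array([-4.83034401e-04, -3.79916382e+01,  1.45769860e-01, -2.30594552e+01,
        1.23434525e-02,  1.35114419e-02,  1.36441736e-05]), 'tool_pos': array([0.13266211, 0.53343237, 0.40359538]), 'orientation': array([-0.38186526, -3.11810366,  0.00376427]), 'force': array([-0.20244756,  0.00124042,  0.10143057]), 'ft_torque': array([ 0.04562738,  0.02946322, -0.02821894]), 'finger_gap': 0.9958966978618141}
scene 513.2844369954361 277.32882666301043 208.86587856424515 [[0.751, 0.66, 0.007, -0.486], [0.428, -0.479, -0.766, -0.185], [-0.502, 0.579, -0.643, 1.409], [0.0, 0.0, 0.0, 1.0]]
top 524.9072036201059 286.91017981747405 212.5002896231016 [[0.003, -1.0, -0.013, 0.05], [-0.996, -0.002, -0.085, 0.613], [0.085, 0.013, -0.996, 1.122], [0.0, 0.0, 0.0, 1.0]]
wrist 370.58258709660544 277.8343888844375 209.13215655036495 [[0.241, 0.971, -0.002, -0.549], [0.924, -0.228, 0.306, -0.041], [0.296, -0.076, -0.952, 0.379], [0.0, 0.0, 0.0, 1.0]]
0.15
```

View pics/scene0.png

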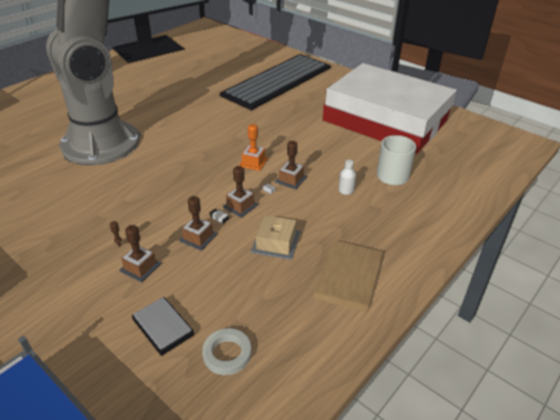

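View pics/top0.png

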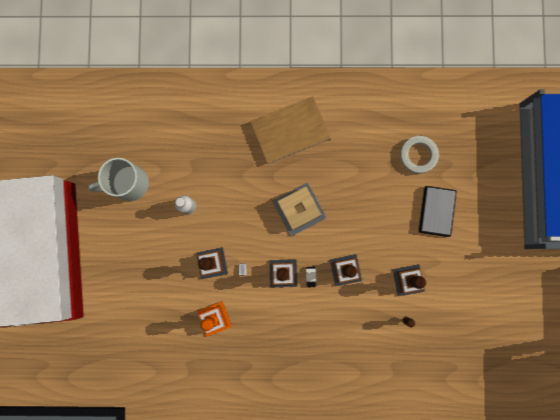

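View pics/wrist0.png

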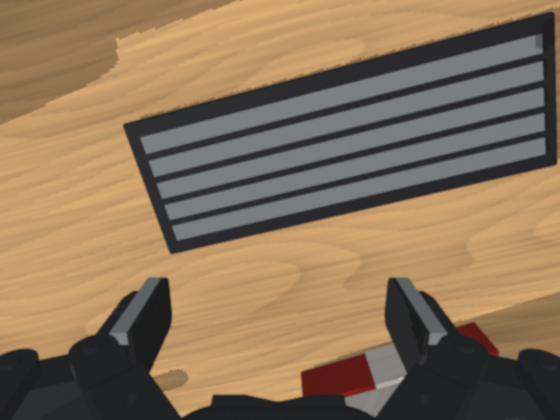

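The scene has four brown stamps in a row, at about (210,263), (283,273), (346,270) and (409,281) in the top view. The stand is at (300,209). The decoys are an orange stamp at (214,319) and a small handle at (409,322). Next I'll measure from the top view.

```bash
cat > h.py <<'E'
from bench import readout, eyes, arm
import cv2, numpy as np
from scipy.spatial.transform import Rotation as R
def ray(d,u,v):
    W=np.array(d["world_to_cam"]);Rm=W[:3,:3];t=W[:3,3]
    c=-Rm.T@t; r=Rm.T@np.array([(u-d["cx"])/d["fx"],(v-d["cy"])/d["fy"],1]); return c,r
def onplane(d,u,v,z):
    c,r=ray(d,u,v); return c+r*(z-c[2])/r[2]
def proj(d,p):
    W=np.array(d["world_to_cam"]); q=W[:3,:3]@np.array(p)+W[:3,3]
    return np.array([d["cx"]+d["fx"]*q[0]/q[2], d["cy"]+d["fy"]*q[1]/q[2]])
def toolR(s): return R.from_rotvec(s["orientation"])
E
python3 - <<'E'
from h import *
d=eyes.get_image("top"); f=d["frame"]
cv2.imwrite("pics/topcrop.png",cv2.resize(f[180:310,180:450],None,fx=2.9,fy=2.9,interpolation=cv2.INTER_CUBIC))
for n,(u,v) in dict(s1=(210,263),s2=(283,273),s3=(346,270),s4=(409,281)).items(): print(n,onplane(d,u,v,0.02).round(4))
print(onplane(d,300,208,0.04))
hsv=cv2.cvtColor(f,cv2.COLOR_BGR2HSV)
for p in [(201,256),(219,271),(283,262),(270,263),(300,190),(300,200)]: print(p,hsv[p[1],p[0]])
E
```

```text
s1 [0.5019 0.2191 0.02  ]
s2 [0.4808 0.0593 0.02  ]
s3 [ 0.4877 -0.0779  0.02  ]
s4 [ 0.4645 -0.2143  0.02  ]
[0.62127026 0.02268401 0.04      ]
(201, 256) [ 13  10 180]
(219, 271) [ 11 119 124]
(283, 262) [ 0  8 62]
(270, 263) [20 13 60]
(300, 190) [ 19 117 179]
(300, 200) [ 19 118 177]
```

View pics/topcrop.png

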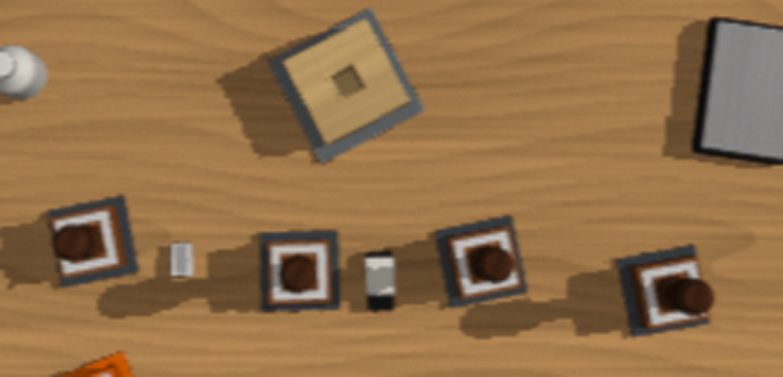

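```bash
cat > meas.py <<'E'
from h import *
d=eyes.get_image("top"); f=d["frame"]; S=4
big=cv2.resize(f,None,fx=S,fy=S,interpolation=cv2.INTER_CUBIC)
hsv=cv2.cvtColor(big,cv2.COLOR_BGR2HSV)
dark=((hsv[...,1]<70)&(hsv[...,2]<110)).astype(np.uint8)
wht=((hsv[...,1]<60)&(hsv[...,2]>130)).astype(np.uint8)
knob=((hsv[...,2]<75)&(hsv[...,1]>90)).astype(np.uint8)
def comp(mask,c,r,minA=15):
    m=np.zeros_like(mask); u,v=c; m[(v-r)*S:(v+r)*S,(u-r)*S:(u+r)*S]=mask[(v-r)*S:(v+r)*S,(u-r)*S:(u+r)*S]
    n,l,st,_=cv2.connectedComponentsWithStats(m)
    keep=np.isin(l,[i for i in range(1,n) if st[i,4]>minA*S*S])
    return np.argwhere(keep)[:,::-1].astype(np.float32)
def w(uv,z): return onplane(d,(uv[0]+.5)/S-.5,(uv[1]+.5)/S-.5,z)
def rect(pts,z):
    b=cv2.boxPoints(cv2.minAreaRect(pts)); P=np.array([w(x,z)[:2] for x in b])
    e=P[1]-P[0]; e2=P[2]-P[1]; a=np.degrees(np.arctan2(e[1],e[0])); a=(a+45)%90-45
    return P.mean(0).round(4),np.round([np.linalg.norm(e),np.linalg.norm(e2)],4),round(a,1)
for n,c in dict(s1=(210,263),s2=(283,273),s3=(346,270),s4=(410,281)).items():
    print(n,"plate",*rect(comp(dark,c,22),.005)); print("   collar",*rect(comp(wht,c,18,4),.038))
    k=comp(knob,c,20,10)
    if len(k): (x,y),r=cv2.minEnclosingCircle(k); print("   knob", w((x,y),.108).round(4), "r px",r/S)
print("stand foot",*rect(comp(dark,(300,209),34),.004))
ply=((hsv[...,0]<30)&(hsv[...,1]>80)&(hsv[...,2]>140)).astype(np.uint8)
hole=((hsv[...,2]<135)&(hsv[...,1]>60)).astype(np.uint8)
h=comp(hole,(300,208),8,4); print("hole",*rect(h,.04))
g=((hsv[...,1]<70)).astype(np.uint8)
E
python3 meas.py
```

```text
s1 plate [0.5021 0.2184] [0.0598 0.0592] 11.5
   collar [0.5022 0.2182] [0.0419 0.0401] 11.5
   knob [0.504  0.2131 0.108 ] r px 9.250227928161621
s2 plate [0.4805 0.0597] [0.0589 0.0588] 1.8
   collar [0.4805 0.0597] [0.0415 0.04  ] 1.8
   knob [0.4751 0.0581 0.108 ] r px 12.78024959564209
s3 plate [ 0.4879 -0.0779] [0.0591 0.0594] 12.0
   collar [ 0.4879 -0.0783] [0.0414 0.0403] 11.9
   knob [ 0.4885 -0.0638  0.108 ] r px 13.000024795532227
s4 plate [ 0.4661 -0.2155] [0.0591 0.0596] 10.9
   collar [ 0.4662 -0.216 ] [0.0412 0.0402] 10.7
   knob [ 0.471  -0.1969  0.108 ] r px 15.164497375488281
stand foot [0.6221 0.025 ] [0.0904 0.0902] 27.8
hole [0.6222 0.0235] [0.0187 0.0204] 27.9
```

```bash
cat >> h.py <<'E'
def row(x,y,z,yaw,s=None):
    "shift/turn row to put TCP at x,y,z pointing down, tool y at yaw from world y (deg)"
    s=s or readout.state(); R0=toolR(s)
    a=np.radians(yaw); c,sn=np.cos(a),np.sin(a)
    ty=np.array([-sn,c,0]); tz=np.array([0,0,-1.]); tx=np.cross(ty,tz)
    Rt=R.from_matrix(np.c_[tx,ty,tz])
    dp=R0.inv().apply(np.array([x,y,z])-s["tool_pos"])*100
    rv=np.degrees((R0.inv()*Rt).as_rotvec())
    return dp.round(2).tolist()+rv.round(2).tolist()
def st():
    s=readout.state(); m=toolR(s).as_matrix()
    print("t",round(s["time"],2),"pos",s["tool_pos"].round(4),"tooly",m[:,1].round(3),"tz",m[:,2].round(3),"F",s["force"].round(2),"T",s["ft_torque"].round(2),"gap",round(s["finger_gap"],3))
E
python3 - <<'E'
from h import *
st(); print(row(.502,.218,.33,11.5)); print(row(.502,.218,.30,11.5))
E
```

```text
t 0.25 pos [0.1327 0.5336 0.4042] tooly [ 0.241  0.97  -0.001] tz [-0.    -0.001 -1.   ] F [-0.26  0.16 -0.17] T [ 0.05 -0.03 -0.02] gap 0.998
[-43.46, -21.71, 7.45, -0.06, -0.01, -25.46]
[-43.46, -21.71, 10.45, -0.06, -0.01, -25.46]
```

Emit:
play_rows(commands=[[-43.46,-21.71,7.45,0,0,-25.5],[-43.46,-21.71,7.45,0,0,-25.5],[-43.46,-21.71,7.45,0,0,-25.5],[-43.46,-21.71,7.45,0,0,-25.5],[-43.46,-21.71,7.45,0,0,-25.5],[-43.46,-21.71,7.45,0,0,-25.5],[-43.46,-21.71,7.45,0,0,-25.5],[-43.46,-21.71,7.45,0,0,-25.5],[-43.46,-21.71,7.45,0,0,-25.5],[-43.46,-21.71,7.45,0,0,-25.5],[-43.46,-21.71,7.45,0,0,-25.5],[-43.46,-21.71,7.45,0,0,-25.5],[-43.46,-21.71,7.45,0,0,-25.5],[-43.46,-21.71,7.45,0,0,-25.5]], gripper=0.55)

```text
time: 2.0
tool_pos: [0.5018, 0.2183, 0.3301]
orientation: [0.317, -3.125, 0.001]
force: [0.0, -0.0, -0.6]
finger_gap: 0.546
```

Run:
```python
from h import *
st(); print(row(.502,.218,.247,11.5))
d=eyes.get_image("wrist"); f=d["frame"].copy()
p=proj(d,[.502,.218,.111]);print(p); cv2.circle(f,tuple(int(x) for x in p),3,(0,255,0),-1)
p=proj(d,[.502,.218,.038]); cv2.circle(f,tuple(int(x) for x in p),3,(255,255,0),-1);print(p)
cv2.imwrite("pics/w1.png",f)
```

```text
t 2.0 pos [0.5018 0.2183 0.3301] tooly [-0.201  0.98  -0.001] tz [-0.    -0.001 -1.   ] F [ 0.   -0.03 -0.57] T [-0.11 -0.01 -0.02] gap 0.546
[-0.01, -0.03, 8.31, -0.05, -0.01, 0.08]
[277.49460608 239.09696441]
[277.68491237 201.05984457]
```

View pics/w1.png

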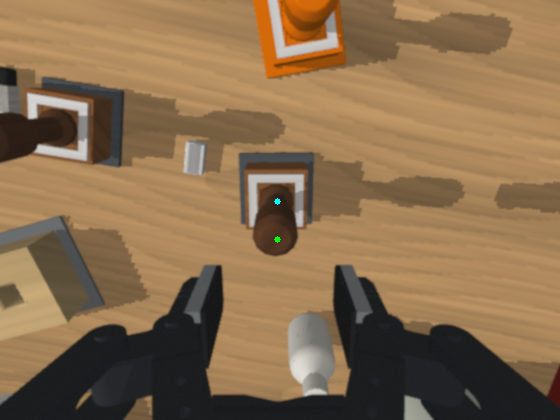

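The wrist view shows the s1 knob at (275,235), midway between the jaws and on the projected axis. I'm descending to straddle it.

Emit:
play_rows(commands=[[0,0,3,0,0,0],[0,0,6,0,0,0],[0,0,8.3,0,0,0],[0,0,8.3,0,0,0],[0,0,8.3,0,0,0],[0,0,8.3,0,0,0]])

```text
time: 2.8
tool_pos: [0.5026, 0.2183, 0.2485]
orientation: [-0.316, 3.123, 0.0]
force: [-0.7, 0.3, 0.4]
finger_gap: 0.548
```

Run:
```python
from h import *
st()
```

```text
t 2.8 pos [0.5026 0.2183 0.2485] tooly [-0.2   0.98 -0.  ] tz [ 0.003  0.    -1.   ] F [-0.68  0.28  0.43] T [0.02 0.03 0.04] gap 0.548
```

Emit:
play_rows(commands=[[0,0.5,0,0,0,0],[0,0.9,0,0,0,0],[0,1.05,0,0,0,0],[0,1.05,0,0,0,0],[0,1.05,0,0,0,0]])

```text
time: 3.42
tool_pos: [0.5009, 0.2279, 0.2487]
orientation: [-0.315, 3.122, -0.001]
force: [0.4, -3.1, 2.1]
finger_gap: 0.549
```

Emit:
play_rows(commands=[[0,0.08,0,0,0,0],[0,0.08,0,0,0,0],[0,0.08,0,0,0,0]])

```text
time: 3.8
tool_pos: [0.5009, 0.2283, 0.2487]
orientation: [-0.314, 3.122, -0.002]
force: [1.8, -3.7, 2.3]
finger_gap: 0.552
```

Run:
```python
from h import *
st();d=eyes.get_image("scene"); cv2.imwrite("pics/s1.png",cv2.resize(d["frame"][110:290,100:340],None,fx=3,fy=3,interpolation=cv2.INTER_CUBIC))
```

```text
t 3.8 pos [0.5009 0.2283 0.2487] tooly [-0.199  0.98  -0.002] tz [ 0.004 -0.001 -1.   ] F [ 1.84 -3.67  2.28] T [-0.94 -0.27  0.06] gap 0.552
```

s1 already resists at about 4 N within roughly 1 mm, so it is glued. I'll check it gently to the right.

Emit:
play_rows(commands=[[0,-0.8,0,0,0,0],[0,-1.5,0,0,0,0],[0,-2.0,0,0,0,0],[0,-2.15,0,0,0,0],[0,-2.15,0,0,0,0],[0,-2.15,0,0,0,0]])

```text
time: 4.6
tool_pos: [0.5051, 0.2076, 0.2487]
orientation: [-0.315, 3.122, -0.002]
force: [-0.4, 0.1, -0.7]
finger_gap: 0.552
```

Emit:
play_rows(commands=[[0,-0.1,0,0,0,0],[0,-0.15,0,0,0,0],[0,-0.2,0,0,0,0],[0,-0.2,0,0,0,0]])

```text
time: 5.1
tool_pos: [0.5054, 0.2061, 0.2488]
orientation: [-0.316, 3.122, -0.0]
force: [-1.0, 1.7, 0.1]
finger_gap: 0.549
```

Emit:
play_rows(commands=[[0,-0.1,0,0,0,0],[0,-0.1,0,0,0,0],[0,-0.1,0,0,0,0]])

```text
time: 5.48
tool_pos: [0.5055, 0.2056, 0.2489]
orientation: [-0.316, 3.122, 0.001]
force: [-0.4, 2.2, -0.4]
finger_gap: 0.552
```

Run:
```python
from h import *
s=readout.state(); st(); y=.218
print(row(s["tool_pos"][0]-.002,.2180,.248,11.5), row(.504,.218,.33,11.5))
```

```text
t 5.47 pos [0.5055 0.2056 0.2489] tooly [-0.201  0.98   0.   ] tz [ 0.003  0.001 -1.   ] F [-0.41  2.21 -0.37] T [0.53 0.15 0.06] gap 0.552
[-0.05, 1.25, 0.09, 0.01, 0.2, 0.07] [-0.13, 1.24, -8.11, 0.01, 0.2, 0.07]
```

Run:
```python
from h import *
print(row(.4805,.0597,.30,1.8)); print(row(.4805,.0597,.247,1.8))
```

```text
[5.36, -13.8, -5.14, 0.03, 0.2, 9.77]
[5.37, -13.8, 0.16, 0.03, 0.2, 9.77]
```

Emit:
play_rows(commands=[[0,1.0,0,0,0,0],[0,1.3,-1,0,0,0],[0,1.3,-4,0,0,0],[0,1.3,-6.5,0,0,0],[0,1.3,-6.5,0,0,0],[2,-4,-6,0,0.2,5],[4,-9,-6,0,0.2,9.8],[5.36,-13.8,-5.5,0,0.2,9.8],[5.36,-13.8,-5.5,0,0.2,9.8],[5.36,-13.8,-5.5,0,0.2,9.8],[5.36,-13.8,-5.5,0,0.2,9.8]])

```text
time: 6.85
tool_pos: [0.4804, 0.0612, 0.3034]
orientation: [0.053, -3.141, -0.001]
force: [-0.1, -0.5, 0.5]
finger_gap: 0.552
```

Run:
```python
from h import *
st(); print(row(.4805,.0597,.247,1.8))
```

```text
t 6.85 pos [0.4804 0.0612 0.3034] tooly [-0.034  0.999  0.001] tz [-0.001  0.001 -1.   ] F [-0.13 -0.46  0.5 ] T [0.01 0.05 0.  ] gap 0.552
[-0.0, -0.15, 5.64, 0.05, -0.03, 0.13]
```

Emit:
play_rows(commands=[[0,-0.15,2.5,0,0,0],[0,-0.15,5,0,0,0],[0,-0.15,5.64,0,0,0],[0,-0.15,5.64,0,0,0],[0,0.5,5.64,0,0,0],[0,0.7,5.64,0,0,0],[0,0.8,5.64,0,0,0],[0,0.8,5.64,0,0,0]])

```text
time: 7.85
tool_pos: [0.4805, 0.0688, 0.2475]
orientation: [-0.052, 3.14, 0.001]
force: [0.4, -1.2, 1.6]
finger_gap: 0.549
```

Emit:
play_rows(commands=[[0,0.05,0,0,0,0],[0,0.1,0,0,0,0],[0,0.1,0,0,0,0]])

```text
time: 8.22
tool_pos: [0.4806, 0.0693, 0.2475]
orientation: [-0.051, 3.14, -0.0]
force: [0.4, -3.0, 2.2]
finger_gap: 0.549
```

s2 resists to the left as well, at about 3.5 N/mm. Now to the right.

Emit:
play_rows(commands=[[0,-0.8,0,0,0,0],[0,-1.5,0,0,0,0],[0,-2.0,0,0,0,0],[0,-2.2,0,0,0,0],[0,-2.25,0,0,0,0],[0,-2.25,0,0,0,0]])

```text
time: 8.98
tool_pos: [0.4812, 0.0472, 0.2474]
orientation: [-0.052, 3.14, 0.0]
force: [0.3, 0.3, -0.5]
finger_gap: 0.548
```

Emit:
play_rows(commands=[[0,-0.05,0,0,0,0],[0,-0.1,0,0,0,0],[0,-0.1,0,0,0,0]])

```text
time: 9.35
tool_pos: [0.4813, 0.0467, 0.2475]
orientation: [-0.053, 3.14, 0.001]
force: [0.2, 1.5, 0.3]
finger_gap: 0.55
```

Run:
```python
from h import *
st(); print(row(.4805,.0597,.31,1.8)); print(row(.4879,-.078,.31,12));
```

```text
t 9.35 pos [0.4813 0.0467 0.2475] tooly [-0.034  0.999  0.001] tz [ 0.001  0.001 -1.   ] F [0.23 1.47 0.34] T [0.42 0.07 0.04] gap 0.55
[0.03, 1.31, -6.25, 0.05, 0.05, 0.13]
[-0.25, -12.48, -6.26, 0.04, 0.05, -10.07]
```

Emit:
play_rows(commands=[[0,1.0,0,0,0,0],[0,1.3,-1,0,0,0],[0,1.3,-4,0,0,0],[0,1.3,-6.5,0,0,0],[0,1.3,-6.5,0,0,0],[0,-4,-6.3,0,0,-5],[0,-9,-6.3,0,0,-10],[-0.25,-12.5,-6.3,0,0,-10],[-0.25,-12.5,-6.3,0,0,-10],[-0.25,-12.5,-6.3,0,0,-10],[-0.25,-12.5,-6.3,0,0,-10]])

```text
time: 10.72
tool_pos: [0.4879, -0.0765, 0.31]
orientation: [-0.331, 3.124, 0.003]
force: [0.1, 0.6, -0.2]
finger_gap: 0.548
```

Run:
```python
from h import *
st(); print(row(.4879,-.078,.247,12))
```

```text
t 10.72 pos [ 0.4879 -0.0765  0.31  ] tooly [-0.21   0.978  0.002] tz [-0.     0.002 -1.   ] F [ 0.14  0.62 -0.19] T [ 0.    0.02 -0.02] gap 0.548
[0.03, -0.16, 6.3, 0.1, 0.02, 0.1]
```

Emit:
play_rows(commands=[[0,-0.15,2.5,0,0,0],[0,-0.15,5,0,0,0],[0,-0.15,6.3,0,0,0],[0,-0.15,6.3,0,0,0],[0,0.5,6.3,0,0,0],[0,0.7,6.3,0,0,0],[0,0.85,6.3,0,0,0],[0,0.85,6.3,0,0,0]])

```text
time: 11.72
tool_pos: [0.4867, -0.0688, 0.2478]
orientation: [-0.33, 3.122, 0.0]
force: [1.7, -2.1, 1.9]
finger_gap: 0.551
```

Emit:
play_rows(commands=[[0,0.05,0,0,0,0],[0,0.1,0,0,0,0],[0,0.1,0,0,0,0]])

```text
time: 12.1
tool_pos: [0.4866, -0.0683, 0.2479]
orientation: [-0.33, 3.121, -0.001]
force: [0.9, -2.4, 0.4]
finger_gap: 0.55
```

Emit:
play_rows(commands=[[0,0.1,0,0,0,0],[0,0.12,0,0,0,0],[0,0.12,0,0,0,0]])

```text
time: 12.48
tool_pos: [0.4865, -0.0677, 0.248]
orientation: [-0.329, 3.121, -0.003]
force: [1.2, -5.2, 0.0]
finger_gap: 0.551
```

s3 reads 5.2 N, so it is glued. Now a gentle check to the right.

Emit:
play_rows(commands=[[0,-0.8,0,0,0,0],[0,-1.5,0,0,0,0],[0,-2.1,0,0,0,0],[0,-2.3,0,0,0,0],[0,-2.35,0,0,0,0],[0,-2.35,0,0,0,0]])

```text
time: 13.22
tool_pos: [0.4912, -0.0901, 0.2479]
orientation: [-0.33, 3.121, -0.001]
force: [-1.5, 2.1, 0.5]
finger_gap: 0.553
```

Emit:
play_rows(commands=[[0,-0.05,0,0,0,0],[0,-0.1,0,0,0,0],[0,-0.1,0,0,0,0]])

```text
time: 13.6
tool_pos: [0.4914, -0.0906, 0.2479]
orientation: [-0.331, 3.122, 0.0]
force: [-1.2, 2.2, 2.3]
finger_gap: 0.552
```

Run:
```python
from h import *
st(); print(row(.4879,-.078,.31,12)); print(row(.4661,-.2155,.31,10.8));
```

```text
t 13.6 pos [ 0.4914 -0.0906  0.2479] tooly [-0.209  0.978 -0.   ] tz [ 0.002  0.    -1.   ] F [-1.25  2.18  2.29] T [ 0.6   0.22 -0.05] gap 0.552
[0.06, 1.3, -6.21, -0.0, 0.14, 0.09]
[5.07, -11.68, -6.22, -0.0, 0.14, 1.29]
```

Emit:
play_rows(commands=[[0,1.0,0,0,0,0],[0,1.3,-1,0,0,0],[0,1.3,-4,0,0,0],[0,1.3,-6.5,0,0,0],[0,1.3,-6.5,0,0,0],[2,-4,-6.3,0,0,1],[4,-8,-6.3,0,0,1.3],[5.07,-11.7,-6.3,0,0,1.3],[5.07,-11.7,-6.3,0,0,1.3],[5.07,-11.7,-6.3,0,0,1.3],[5.07,-11.7,-6.3,0,0,1.3]])

```text
time: 14.98
tool_pos: [0.4665, -0.214, 0.3103]
orientation: [-0.299, 3.125, 0.002]
force: [0.0, -0.2, 0.7]
finger_gap: 0.55
```

Run:
```python
from h import *
st(); print(row(.4661,-.2157,.247,10.8))
d=eyes.get_image("wrist"); f=d["frame"].copy()
for q in ([.4661,-.2157,.111],[.4661,-.2157,.038]):
  p=proj(d,q); cv2.circle(f,tuple(int(x) for x in p),3,(0,255,0),-1)
cv2.imwrite("pics/w4.png",f)
```

```text
t 14.97 pos [ 0.4665 -0.214   0.3103] tooly [-0.19   0.982  0.001] tz [ 0.002  0.002 -1.   ] F [ 0.01 -0.2   0.66] T [ 0.02 -0.02  0.  ] gap 0.55
[0.09, -0.16, 6.33, 0.07, 0.12, 0.15]
```

View pics/w4.png

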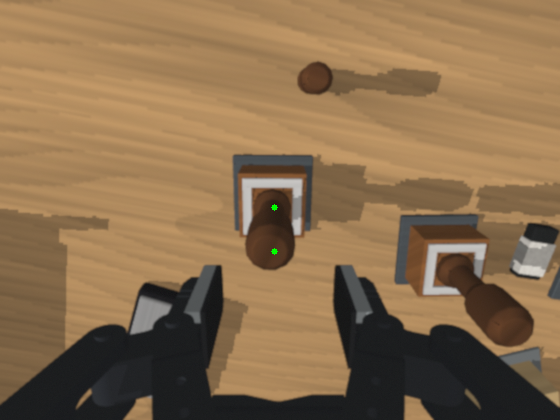

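The wrist view shows the s4 knob at (270,247), centred between the jaws to about 1 mm. I'm descending and pushing left, still carefully.

Emit:
play_rows(commands=[[0,-0.2,2.5,0,0,0],[0,-0.2,5,0,0,0],[0,-0.2,6.3,0,0,0],[0,-0.2,6.3,0,0,0],[0,0.5,6.3,0,0,0],[0,0.7,6.3,0,0,0],[0,0.85,6.3,0,0,0],[0,0.85,6.3,0,0,0]])

```text
time: 16.02
tool_pos: [0.4652, -0.2056, 0.2479]
orientation: [-0.3, 3.124, 0.001]
force: [-0.1, 0.8, -0.4]
finger_gap: 0.551
```

Emit:
play_rows(commands=[[0,0.05,0,0,0,0],[0,0.1,0,0,0,0],[0,0.1,0,0,0,0]])

```text
time: 16.4
tool_pos: [0.465, -0.2046, 0.2478]
orientation: [-0.3, 3.124, 0.001]
force: [-0.2, -0.7, -0.1]
finger_gap: 0.548
```

Emit:
play_rows(commands=[[0,0.08,0,0,0,0],[0,0.15,0,0,0,0],[0,0.15,0,0,0,0]])

```text
time: 16.77
tool_pos: [0.4647, -0.2031, 0.2478]
orientation: [-0.3, 3.124, 0.002]
force: [0.2, 0.7, 0.4]
finger_gap: 0.547
```

Run:
```python
from h import *
st(); d=eyes.get_image("wrist"); cv2.imwrite("pics/w4b.png",d["frame"])
```

```text
t 16.77 pos [ 0.4647 -0.2031  0.2478] tooly [-0.19   0.982  0.001] tz [ 0.003  0.001 -1.   ] F [0.19 0.7  0.38] T [-0.04 -0.01 -0.  ] gap 0.547
```

View pics/w4b.png

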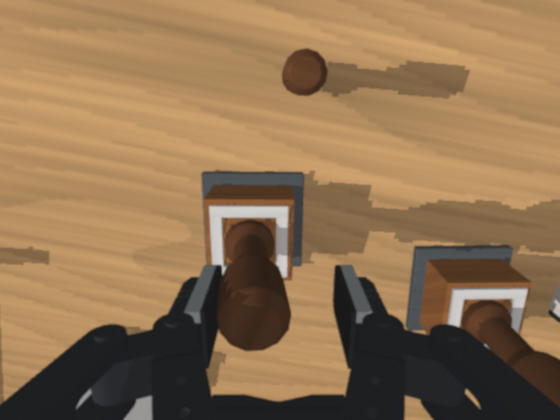

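s4 yields freely with no force, and its knob leans with the finger at (255,305). It's the loose one. I'll rock it left through its play.

Emit:
play_rows(commands=[[0,0.15,0,0,0,0],[0,0.3,0,0,0,0],[0,0.45,0,0,0,0],[0,0.6,0,0,0,0],[0,0.65,0,0,0,0],[0,0.65,0,0,0,0]])

```text
time: 17.58
tool_pos: [0.4634, -0.1967, 0.2478]
orientation: [-0.3, 3.124, 0.002]
force: [-0.2, -0.6, 0.5]
finger_gap: 0.55
```

Emit:
play_rows(commands=[[0,0.1,0,0,0,0],[0,0.2,0,0,0,0],[0,0.2,0,0,0,0]])

```text
time: 17.95
tool_pos: [0.463, -0.1946, 0.2478]
orientation: [-0.3, 3.124, 0.002]
force: [0.4, -0.2, 0.3]
finger_gap: 0.55
```

Emit:
play_rows(commands=[[0,0.1,0,0,0,0],[0,0.15,0,0,0,0],[0,0.15,0,0,0,0]])

```text
time: 18.32
tool_pos: [0.4628, -0.1931, 0.2478]
orientation: [-0.3, 3.124, 0.002]
force: [0.2, 0.5, 0.4]
finger_gap: 0.549
```

Run:
```python
from h import *
st(); d=eyes.get_image("wrist"); cv2.imwrite("pics/w4c.png",d["frame"])
```

```text
t 18.32 pos [ 0.4628 -0.1931  0.2478] tooly [-0.191  0.982  0.001] tz [ 0.003  0.001 -1.   ] F [0.19 0.49 0.38] T [-0.02 -0.01  0.03] gap 0.549
```

View pics/w4c.png

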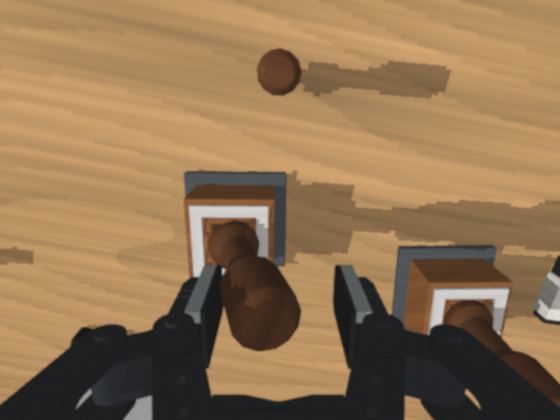

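The handle leans left with the knob at (262,305), and the shoulder is lifting on one side. I'll continue in small steps until I feel the stop.

Emit:
play_rows(commands=[[0,0.06,0,0,0,0],[0,0.12,0,0,0,0],[0,0.12,0,0,0,0]])

```text
time: 18.75
tool_pos: [0.4625, -0.1918, 0.2478]
orientation: [-0.301, 3.124, 0.002]
force: [-0.1, -0.5, 0.7]
finger_gap: 0.548
```

Emit:
play_rows(commands=[[0,0.06,0,0,0,0],[0,0.12,0,0,0,0],[0,0.12,0,0,0,0]])

```text
time: 19.12
tool_pos: [0.4623, -0.1906, 0.2478]
orientation: [-0.301, 3.124, 0.002]
force: [-0.1, -0.8, -0.4]
finger_gap: 0.552
```

Run:
```python
from h import *
st(); d=eyes.get_image("wrist"); cv2.imwrite("pics/w4d.png",d["frame"])
d=eyes.get_image("top"); f=d["frame"][230:330,350:470]; cv2.imwrite("pics/t4d.png",cv2.resize(f,None,fx=5,fy=5,interpolation=cv2.INTER_CUBIC))
```

```text
t 19.12 pos [ 0.4623 -0.1906  0.2478] tooly [-0.191  0.982  0.001] tz [ 0.003  0.002 -1.   ] F [-0.09 -0.8  -0.37] T [-0.02 -0.02 -0.06] gap 0.552
```

View pics/w4d.png

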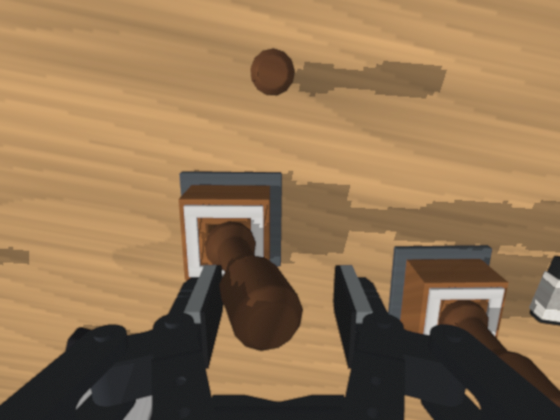

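View pics/t4d.png

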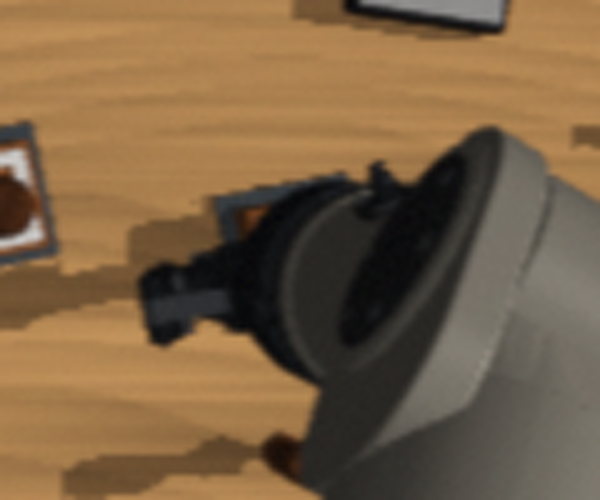

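Run:
```python
from h import *
d=eyes.get_image("wrist")
a=np.radians(10.8)
for off in (0,.005,.010,.015):
    p=np.array([.4661-off*np.sin(a),-.2157+off*np.cos(a),.094]); print(off,proj(d,p))
print(proj(d,[.4661,-.2157,.036]),proj(d,[.4661,-.2157,.042]))
```

```text
0 [209.96127079 301.33796513]
0.005 [223.23025815 301.37801364]
0.01 [236.49727152 301.4180562 ]
0.015 [249.76231135 301.4580928 ]
[229.08221396 241.23076416] [227.62149171 245.82258396]
```

At the left end the knob is at (260,305), which is about 15 mm off axis, still under 1 N. The left play is fully taken up. Now I'll sweep right.

Emit:
play_rows(commands=[[0,-0.6,0,0,0,0],[0,-1.2,0,0,0,0],[0,-1.8,0,0,0,0],[0,-2.4,0,0,0,0],[0,-3.0,0,0,0,0],[0,-3.4,0,0,0,0],[0,-3.4,0,0,0,0]])

```text
time: 20.15
tool_pos: [0.4687, -0.2244, 0.2477]
orientation: [-0.299, 3.125, 0.002]
force: [0.4, -0.5, 0.1]
finger_gap: 0.545
```

Run:
```python
from h import *
st(); d=eyes.get_image("wrist"); cv2.imwrite("pics/w4e.png",d["frame"])
a=np.radians(10.8)
for off in (0,-.005,-.010,-.015):
    p=np.array([.4661-off*np.sin(a),-.2157+off*np.cos(a),.094]); print(off,proj(d,p))
print(proj(d,[.4661,-.2157,.036]),proj(d,[.4661,-.2157,.042]))
```

```text
t 20.15 pos [ 0.4687 -0.2244  0.2477] tooly [-0.19   0.982  0.001] tz [ 0.002  0.001 -1.   ] F [ 0.35 -0.46  0.14] T [-0.01  0.01 -0.03] gap 0.545
0 [301.28992678 301.64894734]
-0.005 [288.02865566 301.61518543]
-0.01 [274.76576236 301.58141939]
-0.015 [261.50124657 301.54764923]
[294.57105008 241.46926376] [295.08435946 246.06687693]
```

View pics/w4e.png

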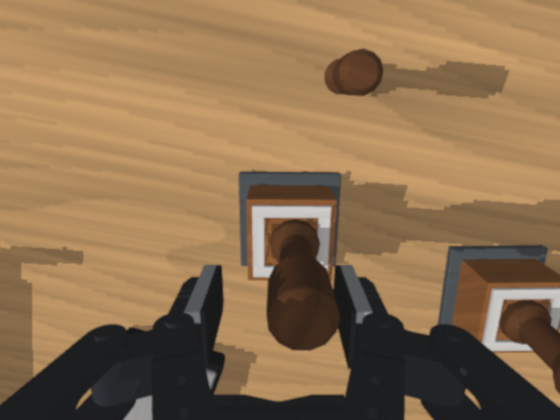

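Back at centre the handle has righted itself, with the knob at (302,305) and the left finger at the contact point. Now pushing it right.

Emit:
play_rows(commands=[[0,-0.2,0,0,0,0],[0,-0.4,0,0,0,0],[0,-0.6,0,0,0,0],[0,-0.8,0,0,0,0],[0,-1.0,0,0,0,0],[0,-1.2,0,0,0,0],[0,-1.3,0,0,0,0],[0,-1.3,0,0,0,0]])

```text
time: 21.2
tool_pos: [0.4712, -0.2369, 0.2477]
orientation: [-0.3, 3.125, 0.002]
force: [0.2, -0.0, 0.5]
finger_gap: 0.547
```

Run:
```python
from h import *
st(); d=eyes.get_image("wrist"); cv2.imwrite("pics/w4f.png",d["frame"])
a=np.radians(10.8)
for off in (0,-.005,-.010,-.015):
    p=np.array([.4661-off*np.sin(a),-.2157+off*np.cos(a),.094]); print(off,proj(d,p))
```

```text
t 21.2 pos [ 0.4712 -0.2369  0.2477] tooly [-0.19   0.982  0.001] tz [ 0.002  0.002 -1.   ] F [ 0.25 -0.02  0.54] T [ 0.02  0.04 -0.02] gap 0.547
0 [335.10166199 301.69799649]
-0.005 [321.83784538 301.66307388]
-0.01 [308.57209441 301.62814618]
-0.015 [295.30440865 301.59321338]
```

View pics/w4f.png

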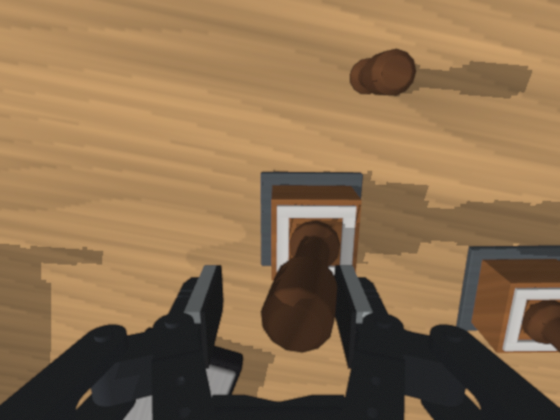

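Emit:
play_rows(commands=[[0,-0.1,0,0,0,0],[0,-0.2,0,0,0,0],[0,-0.2,0,0,0,0]])

```text
time: 21.62
tool_pos: [0.4716, -0.2389, 0.2477]
orientation: [-0.3, 3.125, 0.002]
force: [0.7, 0.3, -1.8]
finger_gap: 0.551
```

Run:
```python
from h import *
st(); print(row(.4661,-.2162,.248,10.8))
```

```text
t 21.62 pos [ 0.4716 -0.2389  0.2477] tooly [-0.19   0.982  0.001] tz [ 0.002  0.002 -1.   ] F [ 0.75  0.29 -1.76] T [ 0.06 -0.   -0.05] gap 0.551
[0.11, 2.34, -0.03, 0.06, 0.15, 0.17]
```

Both ways done. Next I'll centre the tool, let the handle right itself, and close on it.

Emit:
play_rows(commands=[[0,0.6,0,0,0,0],[0.1,1.2,0,0,0,0],[0.1,1.8,0,0,0,0],[0.1,2.35,0,0,0.15,0.15],[0.1,2.35,0,0,0.15,0.15],[0.1,2.35,0,0,0.15,0.15]])

```text
time: 22.38
tool_pos: [0.4662, -0.2162, 0.2478]
orientation: [-0.296, 3.127, 0.001]
force: [0.4, 0.2, -0.2]
finger_gap: 0.551
```

Run:
```python
from h import *
st(); d=eyes.get_image("wrist"); cv2.imwrite("pics/w4g.png",d["frame"])
print(proj(d,[.4661,-.2157,.094]),proj(d,[.4661,-.2157,.038]))
```

```text
t 22.38 pos [ 0.4662 -0.2162  0.2478] tooly [-0.188  0.982  0.001] tz [ 0.     0.001 -1.   ] F [ 0.42  0.15 -0.16] T [-0.   -0.04 -0.01] gap 0.551
[278.67636186 304.67180752] [278.38976536 245.54644906]
```

View pics/w4g.png

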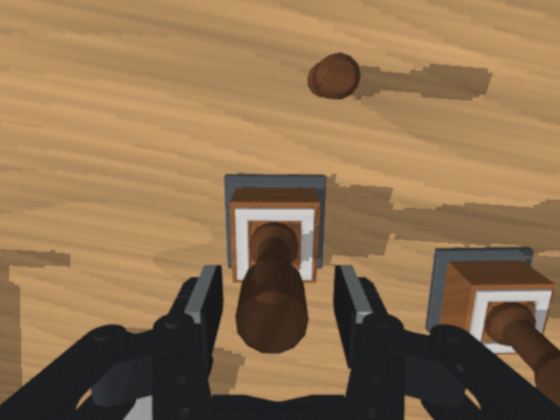

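The handle is upright again, with the knob at (272,305), about 2 mm right of jaw centre. I'll shift 0.15 cm and close.

Emit:
play_rows(commands=[[0,-0.15,0,0,0,0],[0,-0.15,0,0,0,0]])

```text
time: 22.68
tool_pos: [0.4664, -0.2182, 0.2478]
orientation: [-0.295, 3.128, 0.0]
force: [0.4, 0.1, 0.4]
finger_gap: 0.552
```

Emit:
play_rows(commands=[[0,0,0,0,0,0],[0,0,0,0,0,0],[0,0,0,0,0,0],[0,0,0,0,0,0],[0,0,0,0,0,0],[0,0,0,0,0,0]], gripper=0.0)

```text
time: 23.42
tool_pos: [0.4665, -0.2184, 0.248]
orientation: [-0.294, 3.127, -0.0]
force: [0.6, -1.3, 2.2]
finger_gap: 0.289
```

Run:
```python
from h import *
st(); print(row(.4661,-.2165,.31,10.8)); print(row(.6222,.0242,.31,27.8))
```

```text
t 23.43 pos [ 0.4665 -0.2184  0.248 ] tooly [-0.187  0.982 -0.   ] tz [ 0.001 -0.    -1.   ] F [ 0.62 -1.28  2.24] T [-0.22 -0.04 -0.09] gap 0.289
[0.0, 0.19, -6.2, -0.01, 0.04, -0.05]
[-19.82, 20.93, -6.19, -0.02, 0.03, -17.05]
```

The handle is gripped with a gap of about 25 mm. I'm drawing it straight up.

Emit:
play_rows(commands=[[0,0,-0.5,0,0,0],[0,0,-1.2,0,0,0],[0,0,-2.2,0,0,0],[0,0,-3.5,0,0,0],[0,0,-5.5,0,0,0],[0,0,-8,0,0,0],[0,0,-10.5,0,0,0],[0,0,-10.5,0,0,0],[0,0,-10.5,0,0,0]])

```text
time: 24.55
tool_pos: [0.4662, -0.2182, 0.3525]
orientation: [0.294, -3.128, -0.001]
force: [0.7, -0.8, -0.8]
finger_gap: 0.284
```

Run:
```python
from h import *
st(); print(row(.6222,.0242,.35,27.8)); d=eyes.get_image("wrist"); cv2.imwrite("pics/w5.png",d["frame"])
d=eyes.get_image("scene"); cv2.imwrite("pics/s5.png",cv2.resize(d["frame"][100:340,60:360],None,fx=2.5,fy=2.5,interpolation=cv2.INTER_CUBIC))
```

```text
t 24.55 pos [ 0.4662 -0.2182  0.3525] tooly [-0.187  0.982  0.   ] tz [-0.  0. -1.] F [ 0.71 -0.84 -0.82] T [ 0.01 -0.01  0.05] gap 0.284
[-19.85, 20.9, 0.26, 0.03, -0.0, -17.04]
```

View pics/w5.png

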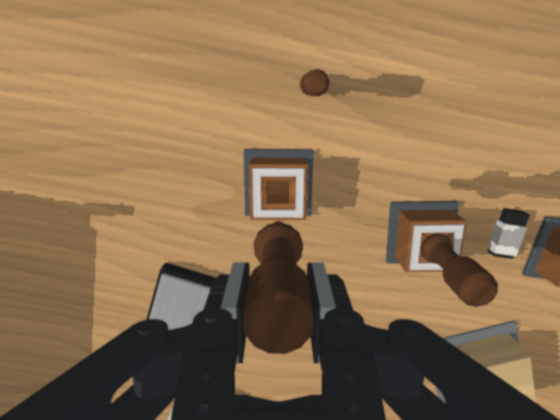

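View pics/s5.png

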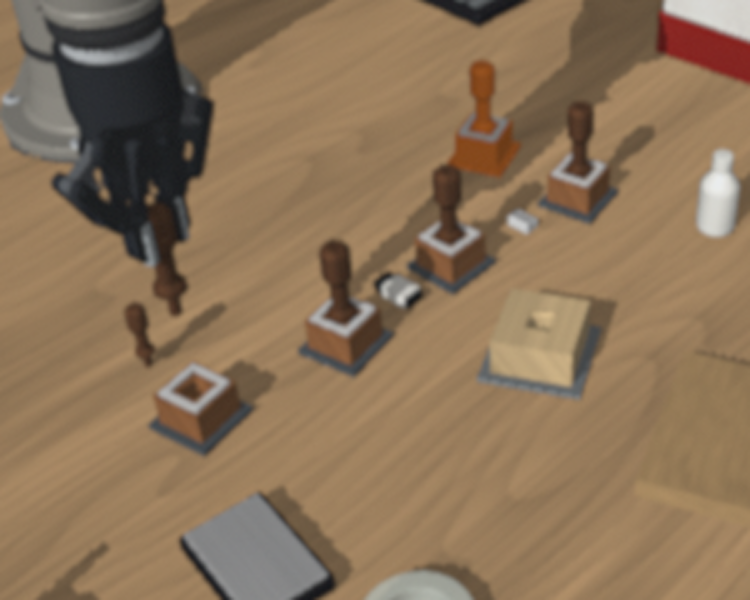

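Run:
```python
from h import *
s=readout.state(); P=s["tool_pos"]; kz=.094+.1045
d=eyes.get_image("scene"); f=d["frame"]; S=6; x0,y0=100,170
im=cv2.resize(f[y0:y0+70,x0:x0+60],None,fx=9,fy=9,interpolation=cv2.INTER_CUBIC)
for z in (kz+.017,kz,kz-.052,kz-.058,kz-.081):
    p=proj(d,[P[0],P[1],z]); print(z,p); cv2.circle(im,(int((p[0]-x0+.5)*9),int((p[1]-y0+.5)*9)),3,(0,255,0),-1)
cv2.imwrite("pics/s5b.png",im)
d=eyes.get_image("wrist")
for z in (kz+.017,kz-.052,kz-.081): print(proj(d,[P[0],P[1],z]))
```

```text
0.21550000000000002 [120.69535094 182.91920131]
0.1985 [122.48713662 190.48780017]
0.14650000000000002 [127.7132642  212.56324356]
0.1405 [128.29282462 215.01133786]
0.11750000000000001 [130.47192356 224.21596876]
[277.35503228 334.01173753]
[277.40220118 249.59207   ]
[277.41349607 229.37724453]
```

View pics/s5b.png

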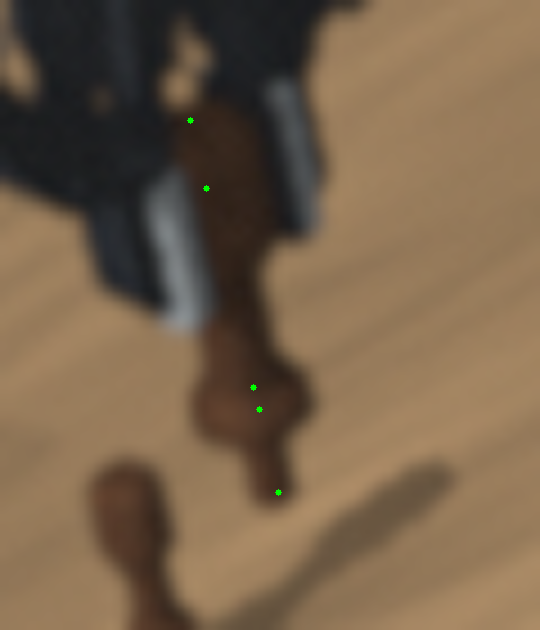

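The handle is held upright; the shank tip in the scene crop is within about 1 px of the projection, and s4's block is empty. Moving over to the stand.

Emit:
play_rows(commands=[[-3,3,0,0,0,-3],[-7,7,0,0,0,-6],[-11,11.5,0,0,0,-10],[-15,15.5,0,0,0,-14],[-18,19,0,0,0,-17],[-19.85,20.9,0,0,0,-17],[-19.85,20.9,2,0,0,-17],[-19.85,20.9,4.5,0,0,-17],[-19.85,20.9,5.2,0,0,-17],[-19.85,20.9,5.2,0,0,-17],[-19.85,20.9,5.2,0,0,-17]])

```text
time: 26.12
tool_pos: [0.6225, 0.0241, 0.3009]
orientation: [-0.753, 3.049, 0.001]
force: [-0.2, 0.3, -0.5]
finger_gap: 0.285
```

Run:
```python
from h import *
st(); print(row(.6222,.0245,.29,27.8)); 
s=readout.state(); P=s["tool_pos"]; kz=P[2]-.154
d=eyes.get_image("wrist"); f=d["frame"].copy()
for q in ([P[0],P[1],kz-.081],[P[0],P[1],.04]): 
    p=proj(d,q); print(p); cv2.circle(f,tuple(int(x) for x in p),2,(0,255,0),-1)
cv2.imwrite("pics/w6.png",f)
d=eyes.get_image("scene"); x0,y0=230,170
im=cv2.resize(d["frame"][y0:y0+95,x0:x0+95],None,fx=6,fy=6,interpolation=cv2.INTER_CUBIC)
for q in ([P[0],P[1],kz+.017],[P[0],P[1],kz-.058],[P[0],P[1],kz-.081],[.6222,.0245,.04]):
    p=proj(d,q); cv2.circle(im,(int((p[0]-x0+.5)*6),int((p[1]-y0+.5)*6)),2,(0,255,0),-1)
cv2.imwrite("pics/s6.png",im)
```

```text
t 26.12 pos [0.6225 0.0241 0.3009] tooly [-0.466  0.885  0.   ] tz [ 0.001  0.001 -1.   ] F [-0.23  0.29 -0.51] T [ 0.05 -0.03  0.05] gap 0.285
[0.01, 0.05, 1.09, 0.02, 0.05, -0.06]
[278.11392902 228.21825287]
[278.07401915 214.10811581]
```

View pics/w6.png

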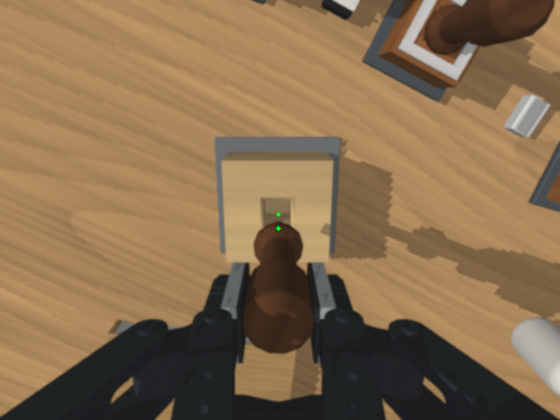

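View pics/s6.png

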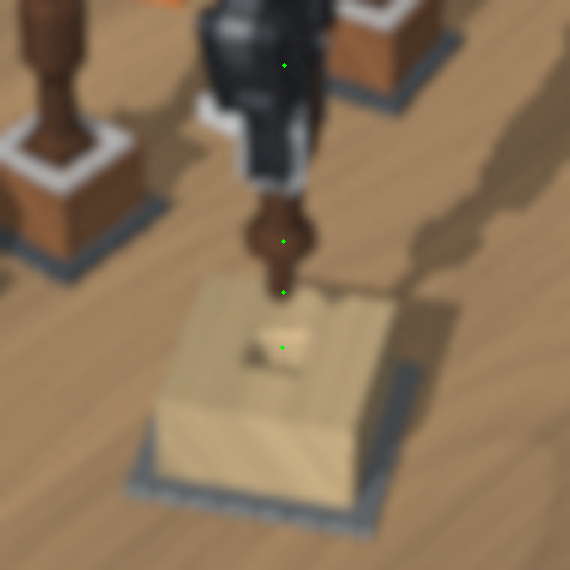

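The wrist view shows the hole at (278,212), laterally centred with the shank. The scene view has the tip at (280,295) in line with the hole at (278,349). Lowering.

Emit:
play_rows(commands=[[0,0,1,0,0,0],[0,0,2,0,0,0],[0,0,2.8,0,0,0],[0,0,3.5,0,0,0],[0,0,4.0,0,0,0],[0,0,4.4,0,0,0],[0,0,4.7,0,0,0],[0,0,4.7,0,0,0],[0,0,4.7,0,0,0]])

```text
time: 27.35
tool_pos: [0.6227, 0.0241, 0.2543]
orientation: [-0.753, 3.049, 0.001]
force: [0.5, 0.2, 0.1]
finger_gap: 0.282
```

Emit:
play_rows(commands=[[0,0,0.1,0,0,0],[0,0,0.15,0,0,0],[0,0,0.15,0,0,0]])

```text
time: 27.72
tool_pos: [0.6226, 0.0241, 0.2528]
orientation: [-0.753, 3.049, 0.001]
force: [-0.3, 0.0, -0.8]
finger_gap: 0.291
```

Emit:
play_rows(commands=[[0,0,0.05,0,0,0],[0,0,0.1,0,0,0],[0,0,0.1,0,0,0]])

```text
time: 28.1
tool_pos: [0.6227, 0.0242, 0.252]
orientation: [-0.753, 3.048, 0.001]
force: [0.3, 0.1, 0.3]
finger_gap: 0.285
```

Emit:
play_rows(commands=[[0,0,0.05,0,0,0],[0,0,0.1,0,0,0],[0,0,0.1,0,0,0]])

```text
time: 28.48
tool_pos: [0.6227, 0.0241, 0.252]
orientation: [-0.753, 3.048, 0.001]
force: [-1.5, 0.7, 6.0]
finger_gap: 0.284
```

Run:
```python
from h import *
st()
d=eyes.get_image("scene"); x0,y0=230,170
im=cv2.resize(d["frame"][y0:y0+95,x0:x0+95],None,fx=6,fy=6,interpolation=cv2.INTER_CUBIC)
cv2.imwrite("pics/s7.png",im)
```

```text
t 28.48 pos [0.6227 0.0241 0.252 ] tooly [-0.466  0.885  0.   ] tz [ 0.002  0.001 -1.   ] F [-1.53  0.65  6.05] T [0.01 0.5  0.03] gap 0.284
```

View pics/s7.png

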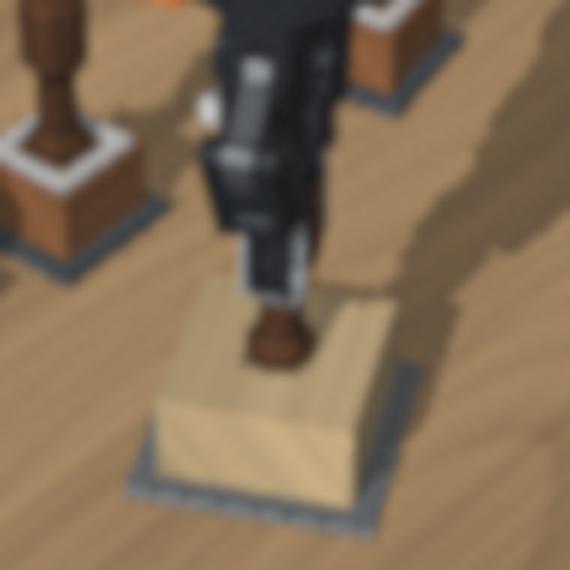

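It seated at TCP z = 0.252 with 6 N upward, which is exactly the height expected for fully home; the shoulder at (280,345) is flush. I'll release and then lift off.

Emit:
play_rows(commands=[[0,0,-0.05,0,0,0],[0,0,-0.05,0,0,0],[0,0,-0.05,0,0,0],[0,0,-0.05,0,0,0],[0,0,-0.05,0,0,0],[0,0,-0.05,0,0,0]], gripper=0.65)

```text
time: 29.28
tool_pos: [0.6227, 0.0242, 0.2525]
orientation: [-0.753, 3.048, 0.001]
force: [0.8, -0.0, -1.1]
finger_gap: 0.65
```

Emit:
play_rows(commands=[[0,0,-1,0,0,0],[0,0,-3,0,0,0],[0,0,-6,0,0,0],[0,0,-9,0,0,0],[0,0,-10,0,0,0],[0,0,-10,0,0,0],[0,0,-10,0,0,0]])

```text
time: 30.15
tool_pos: [0.622, 0.0241, 0.3509]
orientation: [0.753, -3.049, -0.002]
force: [0.1, -0.3, 0.3]
finger_gap: 0.65
```

Run:
```python
from h import *
st()
d=eyes.get_image("scene"); x0,y0=90,110
P=np.array([.6222,.0245])
im=d["frame"].copy()
for z in (.04,.098,.115): print(z,proj(d,[*P,z]))
c=cv2.resize(im[150:270,210:340],None,fx=5,fy=5,interpolation=cv2.INTER_CUBIC)
for z in (.04,.098,.115):
    p=proj(d,[*P,z]); cv2.circle(c,(int((p[0]-210+.5)*5),int((p[1]-150+.5)*5)),2,(0,255,0),-1)
cv2.imwrite("pics/s8.png",c); cv2.imwrite("pics/s8full.png",im)
d=eyes.get_image("wrist"); f=d["frame"].copy()
for z in (.046,.115):
    p=proj(d,[*P,z]); cv2.circle(f,tuple(int(x) for x in p),2,(0,255,0),-1)
cv2.imwrite("pics/w8.png",f)
```

```text
t 30.15 pos [0.622  0.0241 0.3509] tooly [-0.466  0.885  0.001] tz [-0.001  0.001 -1.   ] F [ 0.09 -0.31  0.3 ] T [ 0.05  0.02 -0.06] gap 0.65
0.04 [276.60417226 227.34153252]
0.098 [276.77679361 206.21956396]
0.115 [276.82974188 199.74080655]
```

View pics/s8.png

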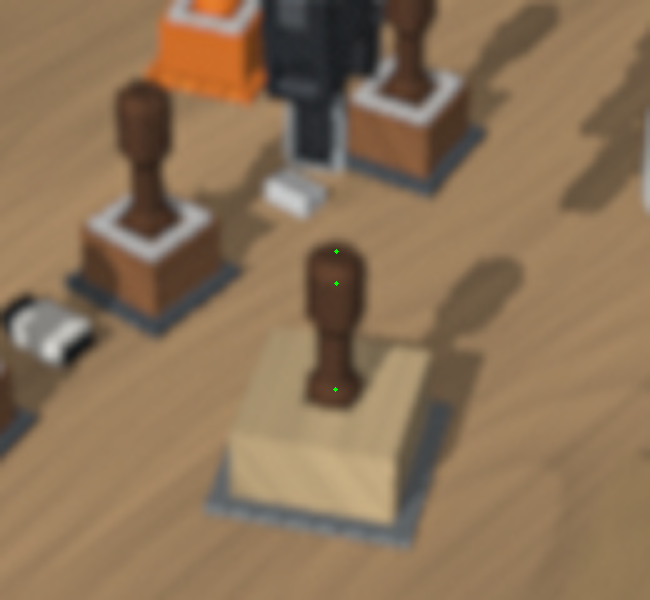

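View pics/w8.png

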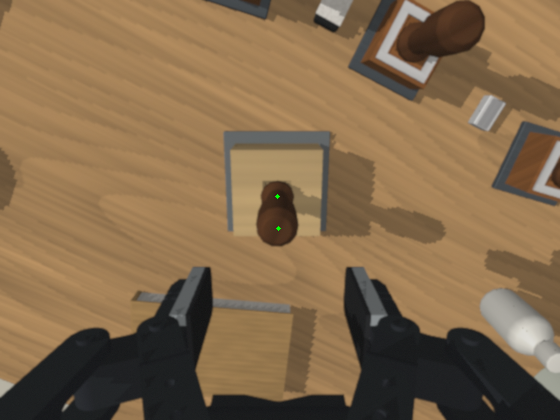

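View pics/s8full.png

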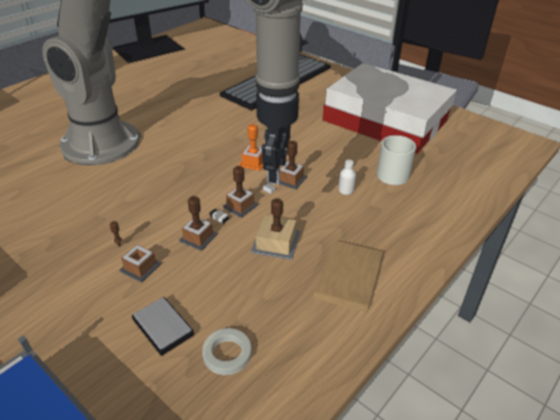

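The handle stands upright in the stand. In the scene crop the knob top is at (336,248) and the shoulder at (333,388), both on the projected axis. The other handles and bystanders haven't moved and the gripper is clear, so I'm handing in.

```bash
python3 -c "
from bench import arm,readout
print(arm.close_job()); print(readout.state()['time'])"
```

```text
the job is handed in; nothing more can be done
None
the job is handed in; nothing more can be done
```

The loose handle now stands upright and fully home in the gluing stand, and I handed the job in at about 30 s of the 54 s allowed.

- **Finding the loose one:** I rocked all four stamps gently, left then right. Counting from the robot's left, the first three resisted with at most about 5 N, below the 12 N at which the glue cracks. The fourth (rightmost) gave freely. I could not tell which of the letters a to d belongs to which stamp.
- **Rocking and moving it:** I rocked the loose handle about 15 mm left and then about 15 mm right, with no clear sideways force. It gave more than the stated 10 mm each way, and I felt no clear stop on either side. It righted itself, and I drew it straight up and lowered it into the stand.
- **Last checks:**
  - On seating, the tool stopped at 0.252 m with 6 N, the height expected for fully home.
  - The pictures after release show the handle on the hole's vertical axis, the gripper clear, and the other handles and the things in view apparently undisturbed. I judged those by eye in the scene and wrist views and did not re-measure them.
- **Weaker evidence:** On the three glued stamps the push to the right reached only about 1.5 to 2 N. That they are glued rests mainly on the stronger push to the left (about 3 to 5 N).

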